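Shut the purge box and hold the purge lever at half stroke

TASK

Slide the orange cover of the green weld purge box fully shut, and only then press the yellow pad of the spring-loaded dead-man purge lever down about half its stroke (about 25 mm), so that its black pointer stands in the green band of the gauge, never well into the red. Finish while holding the lever there with the fingers; it springs up if let go, so do not release it. Leave the welded sample in the box and the other things on the bench where they are.

Things in the scene. Friction and masses are not known exactly. Their poses are not given: they have to be found in the camera images.
- purge_box: Mint-green steel box, 150 (x) by 300 (y) by 79 mm high, fixed to the bench at one of two places, turned a little. Origin: centre of its underside. Its -y half is an open-topped compartment, its +y half a closed housing over which the cover is parked. Two steel guide rails run along y on its upper long edges (tops at z = 79 mm, at x = +-71 mm).
- cover (a joint): Opening of the orange sliding cover (134 by 146 by 6 mm, top face 76 mm above the bench) of the purge box, in m: 0 = fully shut over the compartment, against a stop; grows up to 0.14 as it slides along the box's +y. To shut it, move it along the box's -y. It starts 0.06 to 0.125 open. It slides with about 2 N of friction and stays where it is left.
- cover_grip (a point): Top centre of the black upright fin in the middle of the orange cover, 104 mm above the bench. The fin is 66 mm long along the box's x, 14 mm thick along the box's y (grip it across this, or push it) and 28 mm tall above the cover. Axes as the box's.
- lever_unit: Grey purge valve, base 220 (x) by 120 (y) by 12 mm, fixed to the bench and turned. Origin: on the bench under the lever's mid-line. Cheeks at x = +60 mm (110 mm high) carry the hinge, 90 mm above the bench; the lever points along the unit's -x, sloping up at rest. Gauge post at x = -30, y = +58 mm (22 mm wide, 118 mm high), banded white (top), green, red (below).
- lever (a joint): Angle of the dead-man lever in rad: 0 = released (up), grows as its pad is pressed down, 0.45 = fully down on the stop. Pointer in the green band: 0.14 to 0.30 (0.22 is the middle; above 0.30 is red). A spring returns it: about 3 N at the pad to start it, 7 N at the middle of the green, 11 N at the stop.
- lever_pad (a point): Top centre of the yellow pad at the end of the lever (50 mm along the lever, 44 mm wide, 14 mm thick), 119 mm from the hinge; about 127 mm above the bench when released. The pad goes down 26 mm from there to the middle of the green, 17 mm to its upper edge, 36 mm to its lower edge and 53 mm to the stop. Room above and 25 mm to its sides is free.
- coupon: Welded steel sample, 60 mm square plate with a 38 mm round stub, 36 mm high, lying in the box's compartment. Leave alone. Origin: centre of its underside.
- tube_offcut: Dark square steel tube offcut, 50 by 80 by 50 mm, on the bench beyond the valve. Leave alone. Origin: centre of its underside.
- wrench: Steel wrench lying beyond the purge box. Leave alone.
- hammer: Hammer lying at the right side of the bench. Leave alone.
- water_bottle: Water bottle with blue cap, 64 mm wide, 200 mm high, at the left side. Leave alone. Origin: centre of its underside.
- spray_can: Spray can, 56 mm wide, 160 mm high, at the right side. Leave alone. Origin: centre of its underside.
- grinder: Angle grinder, about 250 mm long, lying at the left side. Leave alone.

How it is judged (in metres and radians):
On the way, in this order (a step that is already met when the one before it is completed fails the run):
1. the cover is fully shut (within 4 mm) with the lever still released (value of joint cover below 0.004 m and value of joint lever below 0.06 rad), for 0.2 s.
2. the lever is held in the green band by the fingers (value of joint lever between 0.13 and 0.31 rad and value of joint cover below 0.004 m and contact force between the fingers and lever_unit above 1.5 N), for 0.5 s.
At the end, for the whole second after the job is handed in: The cover is shut to within 4 mm, and the fingers still hold the lever steady with its pointer in the green band (0.13 to 0.31 rad, more than 1.5 N from the fingers); the sample and the other things lie within 25 mm of where they were (all of step 2 and velocity of joint lever between -0.1 and 0.1 rad/s and distance of each of coupon, tube_offcut, wrench, hammer, water_bottle, spray_can, grinder from where it was at the start of the episode below 0.025 m); the arm keeps its last pose, push and grip.
It fails at once if the lever is pressed well into the red band (beyond 0.36 rad) (value of joint lever above 0.36 rad).
It fails at once if the lever is pressed while the cover is not shut (value of joint lever above 0.1 rad and value of joint cover above 0.008 m).
It fails at once if the sample or another bystander is shifted by more than 25 mm (distance of any of coupon, tube_offcut, wrench, hammer, water_bottle, spray_can, grinder from where it was at the start of the episode above 0.025 m).
It also fails if it takes over 48 s, if anything falls off the work surface, if the arm or the gripper's body presses on something with over 40 N, if the wrist force passes 120 N, or if a joint passes its speed limit or range.

ROBOT

A 6-joint arm with a two-finger parallel gripper is mounted at the origin on the work surface. World frame = base frame: x ahead of the robot, y to its left, z up, the work surface at z = 0. Lengths are in m, angles in degrees, forces in N, time in s.
With the tool pointing down it reaches from about 0.25 to 0.725 m from the base axis. Payload 9.7 kg.
Tool frame: the origin (TCP) lies between the finger pads; the fingertips stand 22 mm ahead of it and the grasp point (between the pads) lies 3 mm ahead of it; z points along the fingers, y is the line along which they close (so a half turn about z gives the same grasp; the last joint's range is limited). The gripper opens to 85 mm and grips with 20 to 120 N. Pads are 22 mm wide; open, the fingers measure 114 mm over their backs; the gripper's body (76 mm by 85 mm) begins 54 mm behind the grasp point. The pads swing forward as they close: fully open they stand 13 mm farther back than shut.
Start: joints at [-72.823, 4.979, 10.078, 95.1, 0, 90], TCP at [0.162, -0.525, 0.253] pointing down, gripper open.
Joint ranges: [-179.16, 179.16], [-48.56, 103.87], [-65.8, 70.77], [-126.05, 130.52], [-82.76, 87.17], [-180, 180]. Speed limits (degrees/s): [127.2, 127.2, 147.25, 180, 180, 180].

INTERFACE

Orientations are given as [roll, pitch, yaw] about the fixed x, y, z axes, in that order (R = Rz(yaw) Ry(pitch) Rx(roll)).
In Python, from workcell import bot, viewer, finder gives the robot as it stands.
- The arm moves only by the tool move_arm, never from a script. Its arguments are lists of equal length, an entry for each row: "offset": the shift along the tool's x, y, z in cm, a list of three; "twist": the turn, a rotation vector about the tool's x, y, z in rad, a list of three; "grip": the opening, from 0 (shut) to 1 (fully open). In form: {"offset": [[x, y, z], ...], "twist": [[ax, ay, az], ...], "grip": [grip, ...]}. A call has 1 to 5 rows; each row shifts and turns the commanded pose from where the row before left it, along the tool's axes as they then stand; what a row does not reach is not made up. A row lasts 1/10 s, in which the tool goes at most 50 mm and 8.59 degrees, less where a joint would pass 70% of its speed; a pose out of reach is approached as far as the arm can. A call is refused whole if a number of a shift passes 5 or a number of a turn 0.15, either way. A call with a gripper value outside its range is refused whole. The fingers move at their own pace and stop on an object; "force" is the grip in N (left out, the last holds). Time passes only in rows, so rows that do not move let the fingers close. It gives the time, the measured TCP pose, the force, the opening and the grip force at its end, in the units of the state.
- bot.get_obs(): the state, without advancing time (a new reading comes with each control period).
- viewer.camera(name): name is "scene" or "top" or "wrist"; returns a dict with "color" (384x512x3 uint8, red, green, blue), "depth" (384x512 float32, m along the optical axis (not along the pixel's ray), 0 where there is no reading), "vfov" (degrees; the focal length in pixels is half the picture's height over the tangent of half this angle, whatever the lens; pixels are square), "cx", "cy" (the principal point, pixels), "position" and "attitude" of the camera in the world; the wrist camera has in their place "tool_from_camera" (4x4, takes a point from camera to tool coordinates, whose origin is the TCP and whose axes are the flange's). Camera axes: x right, y down, z forward; pixel columns grow to the right and rows downward; lengths in m; the calibration is good to about 2 mm. A picture is of the moment at which its call begins: read the wrist's pose just before it.
- bot.job_done(): hands the job in; it is judged then, once.
Trained networks look in a picture, given as the dict that the camera call returned (one of the last four; its "shot" number tells which), for a name from the list of things; names that differ only in an ending like _2 or _b are one class to them, and where a whole thing is asked for, a point or a joint stands for the part that bears it (a point fixed in the world has none). Each returns a list of dicts, best first, with "p" (0 to 1); they miss things now and then, are a little off and sometimes report something else, mostly with a low value. They report only what shows in the picture. A call takes as long as a camera call.
- finder.boxes_of(picture, thing): "position" ([column, row] in pixels, amid what is visible of it).
- finder.pinpoint(picture, thing): "position" ([column, row] in pixels: a listed point, or the origin of a listed thing).
The state is a dict: "time": time; "q": joint angles; "qd": joint speeds; "joint_efforts": joint torques, N m; "ee_pos": TCP position; "tcp_rot": TCP orientation; "wrist_force": force on the tool from outside, world axes, zero at the start; "torque": the same for the moment, N m; "opening": finger opening in m; "grasp_force": force on a finger pad.
Only numpy, scipy, OpenCV 4.12 (cv2) and the standard library are available. Lean on these libraries where they do the work, as an engineer would, in place of code of your own. Each camera call takes 0.05 s, during which the arm holds its last target. There are 200 camera calls.

## Working session

There is one attempt and no reset: what is moved stays moved. The work goes in short steps, Python scripts to look and compute and a tool call to move; the robot and the scene stay as the last step left them, time stands still between calls to the robot, and variables do not carry over. Pictures are saved under pics/ and viewed, at most 10 in all, crops included, and the job is handed in when it is done.

Besides the shell and the picture viewer there is one more tool, called after "Call:" by a JSON object that holds its "op" and its "data", one argument or row to a line. move_arm: Moves the arm, as the interface text tells. Its arguments: {"type":"object","properties":{"offset":{"type":"array","items":{"type":"array","items":{"type":"number"}}},"twist":{"type":"array","items":{"type":"array","items":{"type":"number"}}},"grip":{"type":"array","items":{"type":"number"}},"force":{"type":"number"}},"required":["offset","twist","grip"]}

```bash
mkdir -p pics
cat > h.py <<'E'
import numpy as np, cv2
from scipy.spatial.transform import Rotation as R
from workcell import bot, viewer, finder
def rot(a):
    a=np.array(a,float)
    if a.shape==(3,3): return a
    return R.from_euler('xyz',a,degrees=True).as_matrix() if a.size==3 else R.from_quat(a).as_matrix()
def ray(p,uv):
    f=p['color'].shape[0]/2/np.tan(np.radians(p['vfov'])/2)
    return np.array([(uv[0]-p['cx'])/f,(uv[1]-p['cy'])/f,1.])
def at_z(p,uv,z):
    d=rot(p['attitude'])@ray(p,uv); o=np.array(p['position']); return o+d*(z-o[2])/d[2]
def cloud(p):
    h,w=p['depth'].shape; f=h/2/np.tan(np.radians(p['vfov'])/2)
    u,v=np.meshgrid(np.arange(w),np.arange(h)); d=p['depth']
    c=np.stack([(u-p['cx'])/f*d,(v-p['cy'])/f*d,d],-1)
    return c@rot(p['attitude']).T+np.array(p['position'])
E
python3 - <<'E'
from h import *
print(bot.get_obs())
for n in ['top','scene']:
    p=viewer.camera(n); cv2.imwrite(f'pics/{n}.png',p['color'][...,::-1])
    print(n,p['attitude'],p['position'],p['vfov'])
    C=cloud(p); np.save(n+'.npy',C); np.save(n+'c.npy',p['color'])
    for t,z in [('purge_box',0),('cover_grip',.104),('lever_unit',0),('lever_pad',.127)]:
        for r in finder.pinpoint(p,t)[:2]: 
            uv=r['position'];print(t,r['p'],np.round(uv),at_z(p,uv,z).round(4),C[int(uv[1]),int(uv[0])].round(4))
E
```

```text
{'time': 0.0, 'q': array([-7.28237684e+01,  5.01174710e+00,  1.00336506e+01,  9.51014247e+01,
        1.56719999e-04,  9.00016071e+01]), 'qd': array([-0.10010959, -0.02239156, -0.02483727,  0.07418056,  0.08431728,
       -0.04178912]), 'joint_efforts': array([-2.34811268e-03, -5.20386815e+01,  4.64806116e+01,  1.59524189e-02,
       -2.63065874e-05, -1.10113252e-06]), 'ee_pos': array([ 0.16235808, -0.52526304,  0.25256966]), 'tcp_rot': array([-1.79920479e+02, -1.54489364e-04,  1.71746243e+01]), 'wrist_force': array([ 0.78901388,  0.36924684, -0.17866328]), 'torque': array([-0.00706516, -0.03617141,  0.00995396]), 'grasp_force': 0.0, 'opening': 0.0855860377161395}
top [-170.2533728    -0.80752606  -89.13240977] [0.378403   0.03672184 1.3154781 ] 54.81194024961341
purge_box 0.66 [219. 216.] [0.5265 0.161  0.    ] [0.5184 0.1539 0.0755]
cover_grip 0.85 [202. 209.] [0.5377 0.2088 0.104 ] [0.5405 0.2111 0.1052]
cover_grip 0.6 [237. 216.] [0.5164 0.0931 0.104 ] [0.5268 0.0986 0.04  ]
lever_unit 0.93 [322. 209.] [ 0.5594 -0.2056  0.    ] [ 0.5609 -0.2026  0.0072]
lever_pad 0.91 [325. 218.] [ 0.5102 -0.1925  0.127 ] [ 0.5118 -0.1901  0.1262]
scene [-141.29440558    0.45340375   95.74696138] [1.66899018 0.16777073 1.45991339] 47.11430839694276
purge_box 0.59 [293. 192.] [0.5159 0.1705 0.    ] [0.5763 0.1703 0.0777]
cover_grip 0.83 [302. 177.] [0.5173 0.2039 0.104 ] [0.491  0.2027 0.0735]
lever_unit 0.61 [205. 193.] [ 0.5545 -0.1981 -0.    ] [ 0.6144 -0.1782  0.0843]
lever_pad 0.6 [202. 166.] [ 0.5176 -0.2031  0.127 ] [ 0.5121 -0.2051  0.1224]
```

View pics/top.png

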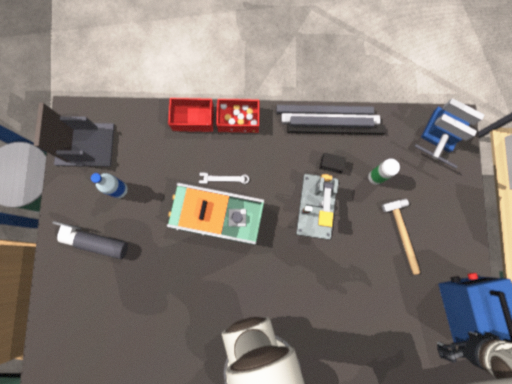

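View pics/scene.png

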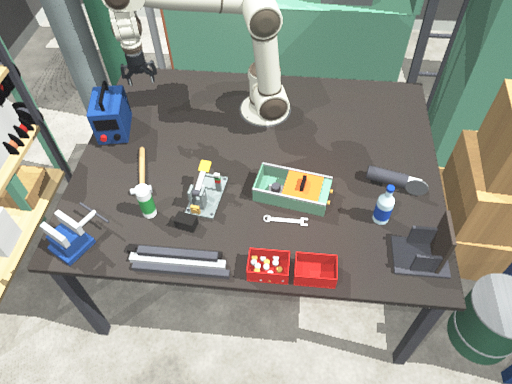

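The top view shows the fin at about (203,209) on the orange cover, the open compartment with the sample at (238,217), and the yellow pad at (326,218). Next I fit poses from the colours.

Run:
```python
from h import *
for n in ['top','scene']:
    C=np.load(n+'.npy'); c=np.load(n+'c.npy'); hsv=cv2.cvtColor(c,cv2.COLOR_RGB2HSV); H,S,V=[hsv[...,i].astype(int) for i in range(3)]
    X,Y,Z=C[...,0],C[...,1],C[...,2]
    bx=(X>.38)&(X<.68)&(Y>-.02)&(Y<.36); lv=(X>.38)&(X<.7)&(Y>-.33)&(Y<-.1)
    green=(H>50)&(H<95)&(S>50)&(V>90); orange=(H<18)&(S>150)&(V>120); yel=(H>18)&(H<33)&(S>120)&(V>120)
    def rect(m,l):
        P=C[m]; r=cv2.minAreaRect(P[:,:2].astype(np.float32)); print(n,l,len(P),'c',np.round(r[0],4),'sz',np.round(r[1],3),'ang',round(r[2],1),'z',np.median(P[:,2]).round(4))
    rect((green|orange)&bx&(Z>.06)&(Z<.09),'box')
    rect((orange)&bx&(Z>.068)&(Z<.085),'cover')
    m=bx&(Z>.09)&(Z<.115); rect(m,'fin'); print(C[m].mean(0))
    rect(yel&lv&(Z>.1)&(X<.55),'pad')
    rect(lv&(Z>.004)&(Z<.02),'base')
    rect(lv&(Z>.105)&(X>.55),'post/cheek')
    v,u=np.nonzero(m); print(u.min(),u.max(),v.min(),v.max())
    if n=='top':
        big=np.hstack([cv2.resize(a,None,fx=3.3,fy=3.3,interpolation=2) for a in (c[170:250,160:270],c[170:250,280:390])])
        cv2.imwrite('pics/crop.png',big[...,::-1])
```

```text
top box 1786 c [0.5297 0.1657] sz [0.3   0.129] ang 79.6 z 0.074
top cover 1396 c [0.5372 0.2062] sz [0.141 0.125] ang 79.2 z 0.0745
top fin 94 c [0.5353 0.207 ] sz [0.015 0.066] ang 79.0 z 0.1019
[0.53499787 0.20635744 0.10174737]
top pad 181 c [ 0.5093 -0.1953] sz [0.043 0.044] ang 84.2 z 0.1262
top base 1397 c [ 0.5401 -0.2169] sz [0.214 0.318] ang 89.9 z 0.0104
top post/cheek 179 c [ 0.5957 -0.1944] sz [0.068 0.126] ang 61.9 z 0.1089
199 206 200 220
scene box 261 c [0.533  0.1645] sz [0.301 0.151] ang 79.7 z 0.0685
scene cover 64 c [0.5224 0.1994] sz [0.037 0.093] ang 80.2 z 0.0743
scene fin 51 c [0.5367 0.2078] sz [0.014 0.064] ang 80.1 z 0.1015
[0.53928202 0.20761899 0.10134956]
scene pad 16 c [ 0.5145 -0.1943] sz [0.046 0.049] ang 85.9 z 0.1208
scene base 808 c [ 0.5398 -0.2164] sz [0.225 0.317] ang 89.8 z 0.0097
scene post/cheek 114 c [ 0.5942 -0.1899] sz [0.067 0.135] ang 61.3 z 0.1084
300 306 175 188
```

View pics/crop.png

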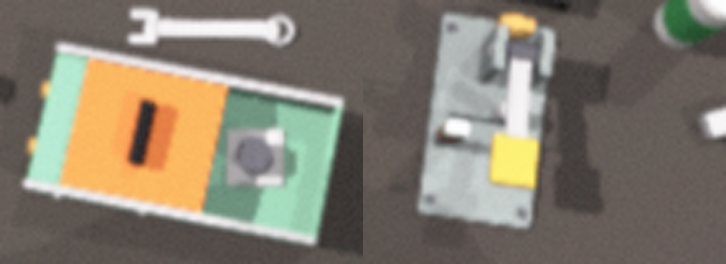

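Call:
{"op": "move_arm", "data": {
  "offset": [
    [3, -3.1, 0],
    [3, -3.1, 0],
    [3, -3.1, 0],
    [3, -3.1, 0],
    [3, -3.1, 0]
  ],
  "twist": [
    [0, 0, 0],
    [0, 0, 0],
    [0, 0, 0],
    [0, 0, 0],
    [0, 0, 0]
  ],
  "grip": [0, 0, 0, 0, 0]
}}

```text
time: 1.0
ee_pos: [0.2603, -0.3316, 0.2534]
tcp_rot: [180.0, -0.0, 17.1]
wrist_force: [0.4, -0.4, 0.9]
opening: 0.0123
grasp_force: 0.0
```

Call:
{"op": "move_arm", "data": {
  "offset": [
    [3, -3.1, 0],
    [3, -3.1, 0],
    [3, -3.1, 0],
    [3, -3.1, 0],
    [3, -3.1, 0]
  ],
  "twist": [
    [0, 0, 0],
    [0, 0, 0],
    [0, 0, 0],
    [0, 0, 0],
    [0, 0, 0]
  ],
  "grip": [0, 0, 0, 0, 0]
}}

```text
time: 1.5
ee_pos: [0.3579, -0.139, 0.2536]
tcp_rot: [180.0, -0.0, 17.2]
wrist_force: [0.8, -0.0, 0.8]
opening: 0.0003
grasp_force: 0.0
```

Call:
{"op": "move_arm", "data": {
  "offset": [
    [3, -3.1, 0],
    [3, -3.1, 0],
    [3, -3.1, 0],
    [3, -3.1, 0],
    [3, -3.1, 0]
  ],
  "twist": [
    [0, 0, 0],
    [0, 0, 0],
    [0, 0, 0],
    [0, 0, 0],
    [0, 0, 0]
  ],
  "grip": [0, 0, 0, 0, 0]
}}

```text
time: 2.0
ee_pos: [0.4555, 0.0536, 0.2535]
tcp_rot: [180.0, -0.0, 17.2]
wrist_force: [1.2, -0.8, 1.0]
opening: 0.0001
grasp_force: 0.0
```

Call:
{"op": "move_arm", "data": {
  "offset": [
    [3, -3.1, 0],
    [3, -3.1, 0],
    [3, -3.1, 0],
    [3, -3.1, 0],
    [2, -2.1, 0]
  ],
  "twist": [
    [0, 0, 0],
    [0, 0, 0],
    [0, 0, 0],
    [0, 0, 0],
    [0, 0, 0]
  ],
  "grip": [0, 0, 0, 0, 0]
}}

```text
time: 2.5
ee_pos: [0.5552, 0.2068, 0.253]
tcp_rot: [-178.8, 0.0, 19.9]
wrist_force: [-0.0, -0.1, -0.5]
opening: -0.0004
grasp_force: 0.0
```

Call:
{"op": "move_arm", "data": {
  "offset": [
    [0, 0, 0],
    [0, 0, 0],
    [0, 0, 0],
    [0, 0, 0],
    [0, 0, 0]
  ],
  "twist": [
    [0, 0, 0.12],
    [0, 0, 0.12],
    [0, 0, 0.12],
    [0, 0, 0.12],
    [0, 0, 0]
  ],
  "grip": [0, 0, 0, 0, 0]
}}

```text
time: 3.0
ee_pos: [0.578, 0.0728, 0.2533]
tcp_rot: [-173.4, 1.8, 4.3]
wrist_force: [-0.2, 0.4, -0.2]
opening: 0.0002
grasp_force: 0.0
```

Run:
```python
from h import *
o=bot.get_obs(); print(o['q'].round(1),o['ee_pos'],o['tcp_rot'])
```

```text
[  4.2  11.2  16.8  97.4   6.6 179.9] [0.57796376 0.07276643 0.25333874] [-173.39639021    1.76199414    4.25634714]
```

```bash
cat >> h.py <<'E'
def go(pos,rpy):
    o=bot.get_obs(); A=rot(o['tcp_rot']); B=rot(rpy)
    flat=rot([180,0,o['tcp_rot'][2]])
    print('level twist',R.from_matrix(A.T@flat).as_rotvec().round(3),'then',R.from_matrix(flat.T@B).as_rotvec().round(3))
    print('shift cm in now/flat/target tool',*[(M.T@(np.array(pos)-o['ee_pos'])*100).round(2) for M in (A,flat,B)], 'q',o['q'].round(1))
E
python3 -c "
from h import *
go([.5435,.248,.25],[180,0,79.6])"
```

```text
level twist [-0.115  0.031 -0.002] then [-0.     0.    -1.315]
shift cm in now/flat/target tool [ -2.13 -17.57   2.44] [ -2.14 -17.73   0.33] [16.61 -6.55  0.33] q [  4.2  11.2  16.8  97.4   6.6 179.9]
```

Call:
{"op": "move_arm", "data": {
  "offset": [
    [0, 0, 0],
    [0, 0, 0],
    [0, 0, 0],
    [0, 0, 0],
    [0, 0, 0]
  ],
  "twist": [
    [-0.115, 0.031, 0],
    [0, 0, -0.145],
    [0, 0, -0.145],
    [0, 0, -0.145],
    [0, 0, -0.145]
  ],
  "grip": [0, 0, 0, 0, 0]
}}

```text
time: 3.5
ee_pos: [0.579, 0.0624, 0.2537]
tcp_rot: [-179.5, -0.4, 39.5]
wrist_force: [-1.0, 0.4, -0.7]
opening: 0.0
grasp_force: 0.0
```

Call:
{"op": "move_arm", "data": {
  "offset": [
    [0, 0, 0],
    [0, 0, 0],
    [0, 0, 0],
    [0, 0, 0],
    [0, 0, 0]
  ],
  "twist": [
    [0, 0, -0.145],
    [0, 0, -0.145],
    [0, 0, -0.145],
    [0, 0, -0.145],
    [0, 0, -0.145]
  ],
  "grip": [0, 0, 0, 0, 0]
}}

```text
time: 4.0
ee_pos: [0.579, 0.0624, 0.2537]
tcp_rot: [-179.9, -0.6, 81.0]
wrist_force: [-0.2, 0.4, -0.3]
opening: 0.0002
grasp_force: 0.0
```

```bash
python3 -c "
from h import *
print(bot.get_obs()['tcp_rot'],bot.get_obs()['time'])
go([.5435,.248,.25],[180,0,79.6])"
```

```text
[-179.89493735   -0.63196174   81.0325533 ] 4.0
level twist [-0.002 -0.011  0.   ] then [ 0.    -0.     0.025]
shift cm in now/flat/target tool [17.78 -6.4   0.58] [17.78 -6.4   0.37] [17.62 -6.84  0.37] q [  5.9   9.5  15.1  95.5   0.6 104.8]
```

Call:
{"op": "move_arm", "data": {
  "offset": [
    [0, 0, 0],
    [4.4, -1.7, 0],
    [4.4, -1.7, 0],
    [4.4, -1.7, 0],
    [4.4, -1.7, 0]
  ],
  "twist": [
    [0, -0.011, 0.025],
    [0, 0, 0],
    [0, 0, 0],
    [0, 0, 0],
    [0, 0, 0]
  ],
  "grip": [0, 0, 0, 0, 0]
}}

```text
time: 4.5
ee_pos: [0.5445, 0.2494, 0.254]
tcp_rot: [-179.9, 0.0, 78.8]
wrist_force: [0.7, -0.5, 1.3]
opening: -0.0002
grasp_force: 0.0
```

Call:
{"op": "move_arm", "data": {
  "offset": [
    [0, 0, 4],
    [0, 0, 4],
    [0, 0, 2],
    [0, 0, 0]
  ],
  "twist": [
    [0, 0, 0],
    [0, 0, 0],
    [0, 0, 0],
    [0, 0, 0]
  ],
  "grip": [0, 0, 0, 0]
}}

```text
time: 4.9
ee_pos: [0.5434, 0.2473, 0.1504]
tcp_rot: [-179.6, 0.2, 78.9]
wrist_force: [0.2, 0.6, 0.4]
opening: -0.0001
grasp_force: 0.0
```

```bash
python3 -c "
from h import *
go([.5435,.248,.107],[180,0,79.6])
p=viewer.camera('top');cv2.imwrite('pics/a.png',cv2.resize(p['color'][140:270,150:350,::-1],None,fx=4,fy=4))"
```

```text
level twist [-0.006  0.004 -0.   ] then [-0.     0.    -0.011]
shift cm in now/flat/target tool [0.09 0.03 4.33] [0.07 0.   4.34] [0.07 0.   4.34] q [ 24.5  11.    5.4  84.8   0.  125.5]
```

View pics/a.png

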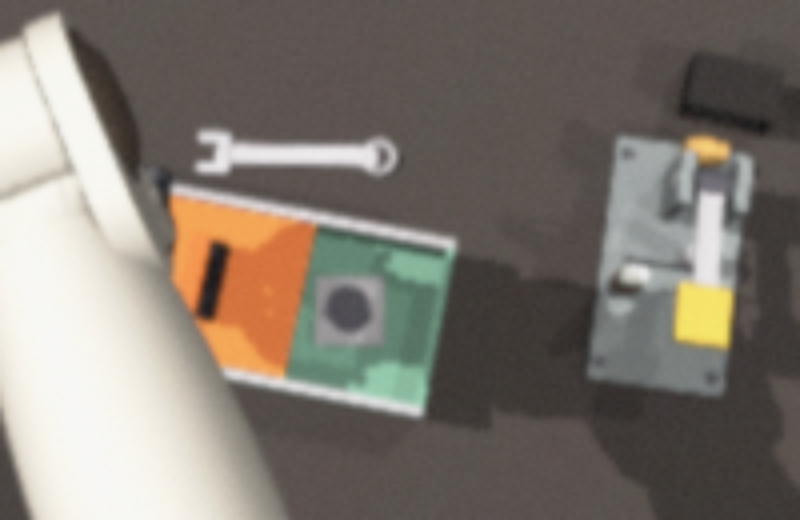

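The cover and fin (212,280 in the crop) are clear and the tool is behind the fin. I descend and push.

Call:
{"op": "move_arm", "data": {
  "offset": [
    [0, 0, 2],
    [0, 0, 2.3],
    [-1, 0, 0],
    [-2, 0, 0],
    [-2, 0, 0]
  ],
  "twist": [
    [0, 0, -0.011],
    [0, 0, 0],
    [0, 0, 0],
    [0, 0, 0],
    [0, 0, 0]
  ],
  "grip": [0, 0, 0, 0, 0]
}}

```text
time: 5.45
ee_pos: [0.5363, 0.1973, 0.1127]
tcp_rot: [-180.0, -0.1, 79.8]
wrist_force: [0.9, 3.8, -1.0]
opening: -0.0001
grasp_force: 1.6
```

Call:
{"op": "move_arm", "data": {
  "offset": [
    [-2, 0, 0],
    [-2, 0, 0],
    [-2, 0, 0],
    [-1, 0, 0],
    [0, 0, 0]
  ],
  "twist": [
    [0, 0, 0],
    [0, 0, 0],
    [0, 0, 0],
    [0, 0, 0],
    [0, 0, 0]
  ],
  "grip": [0, 0, 0, 0, 0]
}}

```text
time: 5.95
ee_pos: [0.524, 0.1275, 0.1123]
tcp_rot: [-180.0, -0.0, 79.7]
wrist_force: [0.0, 0.7, -0.3]
opening: 0.0003
grasp_force: 0.0
```

```bash
python3 -c "
from h import *
go([.521,.112,.107],[180,0,79.6]);print(bot.get_obs()['tcp_rot'])"
```

```text
level twist [-0. -0.  0.] then [-0.    -0.     0.001]
shift cm in now/flat/target tool [-1.57 -0.01  0.53] [-1.57 -0.01  0.53] [-1.57 -0.01  0.53] q [ 13.7   3.1  -7.5  79.4   0.  114. ]
[-1.79992303e+02 -9.58216579e-03  7.96711983e+01]
```

Call:
{"op": "move_arm", "data": {
  "offset": [
    [-0.5, 0, 0.3],
    [-0.5, 0, 0],
    [-0.4, 0, 0],
    [-0.3, 0, 0],
    [0, 0, 0]
  ],
  "twist": [
    [0, 0, 0],
    [0, 0, 0],
    [0, 0, 0],
    [0, 0, 0],
    [0, 0, 0]
  ],
  "grip": [0, 0, 0, 0, 0]
}}

```text
time: 6.45
ee_pos: [0.5211, 0.1135, 0.1079]
tcp_rot: [-179.9, -0.1, 79.9]
wrist_force: [2.7, 6.7, -0.6]
opening: -0.0002
grasp_force: 3.7
```

Call:
{"op": "move_arm", "data": {
  "offset": [
    [-0.3, 0, 0],
    [-0.2, 0, 0],
    [0, 0, 0]
  ],
  "twist": [
    [0, 0, 0],
    [0, 0, 0],
    [0, 0, 0]
  ],
  "grip": [0, 0, 0]
}}

```text
time: 6.75
ee_pos: [0.521, 0.1131, 0.108]
tcp_rot: [-179.9, -0.7, 80.1]
wrist_force: [6.9, 33.4, -5.0]
opening: 0.0001
grasp_force: 17.1
```

Firm stop reached (33 N). Back off, lift, and verify the cover.

Call:
{"op": "move_arm", "data": {
  "offset": [
    [1.5, 0, 0],
    [0, 0, -4],
    [0, 0, -5],
    [-4, 0, 0],
    [-5, 0, 0]
  ],
  "twist": [
    [0, 0, 0],
    [0, 0, 0],
    [0, 0, 0],
    [0, 0, 0],
    [0, 0, 0]
  ],
  "grip": [0, 0, 0, 0, 0]
}}

```text
time: 7.25
ee_pos: [0.5073, 0.0341, 0.1991]
tcp_rot: [-180.0, 0.0, 80.0]
wrist_force: [0.9, -0.2, -0.9]
opening: -0.0
grasp_force: 0.0
```

Call:
{"op": "move_arm", "data": {
  "offset": [
    [-5, 0, 0],
    [-5, 0, 0],
    [0, 0, 0]
  ],
  "twist": [
    [0, 0, 0],
    [0, 0, 0],
    [0, 0, 0]
  ],
  "grip": [0, 0, 0]
}}

```text
time: 7.55
ee_pos: [0.4878, -0.0693, 0.1977]
tcp_rot: [-179.8, 0.1, 79.5]
wrist_force: [1.1, 0.7, 0.1]
opening: -0.0002
grasp_force: 0.0
```

Run:
```python
from h import *
go([.511,-.194,.16],[180,0,79.6])
o=bot.get_obs();w=viewer.camera('wrist')
T=np.eye(4);T[:3,:3]=rot(o['tcp_rot']);T[:3,3]=o['ee_pos'];T=T@np.array(w['tool_from_camera'])
w['attitude']=T[:3,:3];w['position']=T[:3,3]
for n,p in (('top',viewer.camera('top')),('wrist',w)):
    for t,z in [('cover_grip',.104),('lever_pad',.127)]:
        for r in finder.pinpoint(p,t)[:2]: print(n,t,r['p'],np.round(r['position']),at_z(p,r['position'],z).round(4))
    C=cloud(p);c=p['color'];hsv=cv2.cvtColor(c,cv2.COLOR_RGB2HSV);H,S,V=[hsv[...,i] for i in range(3)]
    m=(H>18)&(H<33)&(S>120)&(V>120)&(C[...,1]<-.1)&(C[...,0]<.55)&(C[...,2]>.1)
    if m.sum()>20: print(n,'pad',cv2.minAreaRect(C[m][:,:2].astype(np.float32)),np.median(C[m],0))
    if n=='top': cv2.imwrite('pics/b.png',np.hstack([cv2.resize(c[170:250,160:360],(640,256)),])[...,::-1])
    else: cv2.imwrite('pics/w.png',c[...,::-1])
```

```text
level twist [-0.003  0.002 -0.   ] then [-0.     0.    -0.002]
shift cm in now/flat/target tool [-11.83   4.57   3.78] [-11.84   4.56   3.77] [-11.84   4.54   3.77] q [-8.  -3.5 -4.6 89.  -0.1 92.5]
top cover_grip 0.58 [233. 215.] [0.5199 0.105  0.104 ]
top lever_pad 0.33 [237. 218.] [0.5087 0.0906 0.127 ]
```

View pics/b.png

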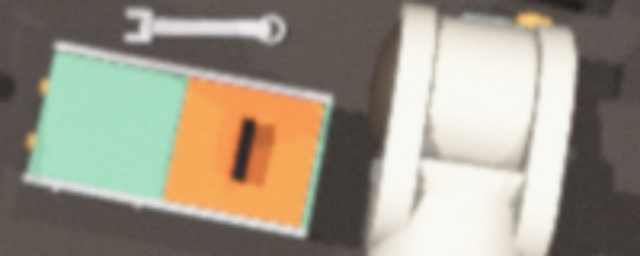

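View pics/w.png

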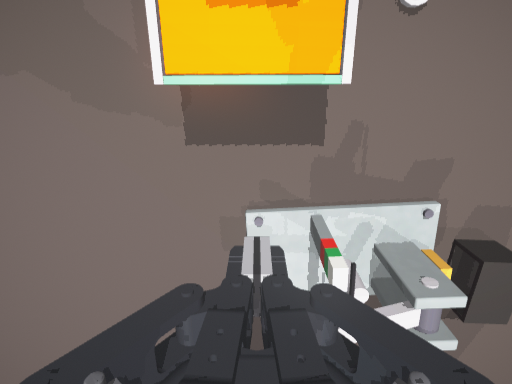

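The cover is against the end wall (shut). In the wrist view the pointer is by the white at the top, so the lever is released. Now I move over the pad.

Call:
{"op": "move_arm", "data": {
  "offset": [
    [-4, 1.5, 0],
    [-4, 1.5, 0],
    [-3.8, 1.5, 0],
    [0, 0, 2],
    [0, 0, 1.7]
  ],
  "twist": [
    [0, 0, 0],
    [0, 0, 0],
    [0, 0, 0],
    [0, 0, 0],
    [0, 0, 0]
  ],
  "grip": [0, 0, 0, 0, 0]
}}

```text
time: 8.35
ee_pos: [0.5131, -0.1888, 0.1598]
tcp_rot: [-179.9, 0.0, 79.8]
wrist_force: [1.3, 1.1, -0.8]
opening: 0.0002
grasp_force: 0.0
```

Call:
{"op": "move_arm", "data": {
  "offset": [
    [0, 0, 0.4],
    [0, 0, 0.4],
    [0, 0, 0.4],
    [0, 0, 0]
  ],
  "twist": [
    [0, 0, 0],
    [0, 0, 0],
    [0, 0, 0],
    [0, 0, 0]
  ],
  "grip": [0, 0, 0, 0]
}}

```text
time: 8.75
ee_pos: [0.5129, -0.1881, 0.1493]
tcp_rot: [-179.9, -0.0, 79.9]
wrist_force: [-0.2, 1.7, 3.4]
opening: -0.0001
grasp_force: 1.3
```

Call:
{"op": "move_arm", "data": {
  "offset": [
    [0, 0, 0.3],
    [0, 0, 0.3],
    [0, 0, 0]
  ],
  "twist": [
    [0, 0, 0],
    [0, 0, 0],
    [0, 0, 0]
  ],
  "grip": [0, 0, 0]
}}

```text
time: 9.05
ee_pos: [0.5125, -0.1886, 0.1427]
tcp_rot: [-179.9, 0.0, 79.8]
wrist_force: [-0.8, 0.5, 3.4]
opening: -0.0001
grasp_force: 1.8
```

Run:
```python
from h import *
print(bot.get_obs()['ee_pos'])
p=viewer.camera('scene');cv2.imwrite('pics/s.png',cv2.resize(p['color'][130:230,150:270,::-1],None,fx=5,fy=5))
```

```text
[ 0.51247954 -0.18863837  0.14265823]
```

View pics/s.png

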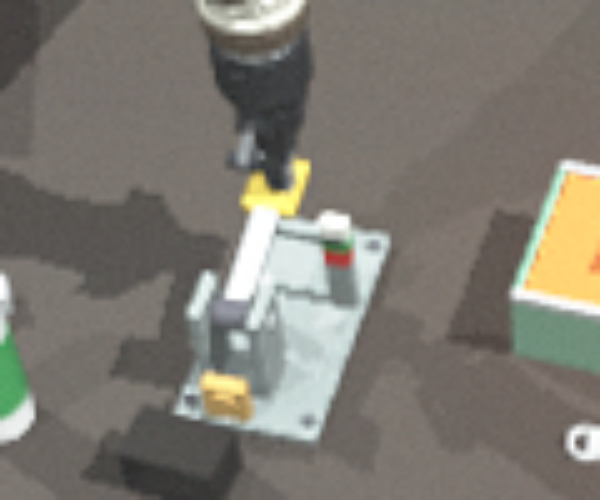

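Fingers touch the pad (contact at TCP z≈0.149); the pointer is still by the white. Press to z≈0.124.

Call:
{"op": "move_arm", "data": {
  "offset": [
    [0, 0, 0.5],
    [0, 0, 0.5],
    [0, 0, 0.5],
    [0, 0, 0.3],
    [0, 0, 0]
  ],
  "twist": [
    [0, 0, 0],
    [0, 0, 0],
    [0, 0, 0],
    [0, 0, 0],
    [0, 0, 0]
  ],
  "grip": [0, 0, 0, 0, 0]
}}

```text
time: 9.6
ee_pos: [0.5118, -0.1888, 0.1246]
tcp_rot: [-179.8, 0.0, 79.8]
wrist_force: [-5.5, 0.3, 7.2]
opening: 0.0001
grasp_force: 3.4
```

Call:
{"op": "move_arm", "data": {
  "offset": [
    [0, 0, 0],
    [0, 0, 0],
    [0, 0, 0],
    [0, 0, 0],
    [0, 0, 0]
  ],
  "twist": [
    [0, 0, 0],
    [0, 0, 0],
    [0, 0, 0],
    [0, 0, 0],
    [0, 0, 0]
  ],
  "grip": [0, 0, 0, 0, 0]
}}

```text
time: 10.1
ee_pos: [0.5119, -0.1888, 0.1251]
tcp_rot: [-179.8, 0.0, 79.8]
wrist_force: [-5.4, 1.0, 7.6]
opening: 0.0001
grasp_force: 3.4
```

Run:
```python
from h import *
o=bot.get_obs();print(o['ee_pos'],o['wrist_force'])
p=viewer.camera('scene');cv2.imwrite('pics/s2.png',cv2.resize(p['color'][155:205,190:245,::-1],None,fx=9,fy=9,interpolation=2))
cv2.imwrite('pics/w2.png',viewer.camera('wrist')['color'][...,::-1])
```

```text
[ 0.51189407 -0.18879014  0.12507637] [-5.41279752  0.9851469   7.57525669]
```

View pics/s2.png

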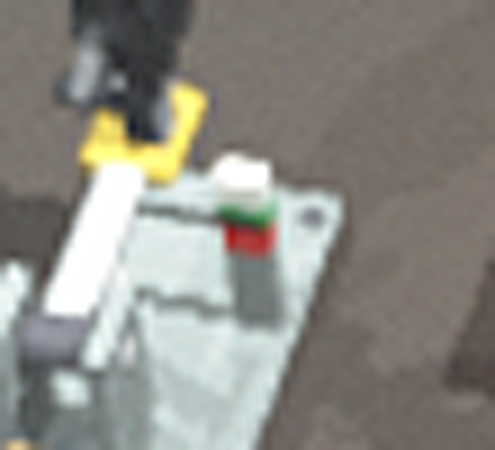

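View pics/w2.png

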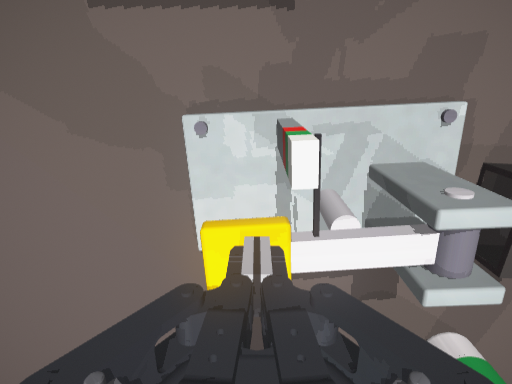

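The fingers sit on the pad, with the pointer tip at green height (scene crop ≈(225,210)). The 24 mm press and 7.6 N match mid-green, so I'm handing in.

```bash
python3 -c "
from workcell import bot
print(bot.job_done())"
```

```text
the job is handed in; nothing more can be done
None
```

I slid the cover shut against its stop, then pressed the lever about 24 mm (7.6 N at the fingers, about mid-green) and handed the job in at about 10 s with the fingers still holding it; no verdict came back.

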